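Hold the vial slide preloaded against the press stop

TASK

Pick up the white vial slide by its black grip block, lay it flat in the channel on the capping press with its blue-ring end pointing to the column, and slide it in under the press head against the orange sprung stop until the black pointer stands in the green part of the stop's scale. Keep pressing steadily there while I tighten the clamp screws: the program finishes while you are still holding it. Never push the stop to the end of its travel, and leave the other things on the table where they are.

Things in the scene. Friction and masses are not known exactly. Their poses are not given: they have to be found in the camera images.
- nest_grip (a point): Centre of the black grip block (50 long in y, 30 wide in x, 38 high) on the rear end of the vial slide, 29 above the slide's underside, 25 from its rear end, 205 from its front end. Axes: +y along the bar towards the front (blue-ring) end, x across, z up. Loose on the table at the start. Grip across the 30 mm width with the fingertips above the 10 mm thick bar.
- nest_tip (a point): Middle of the front end face of the vial slide's bar, 5 above its underside. Same axes as nest_grip. A blue vial ring, 32 across, stands 61 behind this end; its top is 26 above the slide's underside.
- nest: The vial slide: a white bar 230 long (y), 36 wide (x), 10 thick, with the grip block on its rear end (whole height 48); about 0.28 kg. Origin on its underside below the block's centre; axes as nest_grip.
- press: Steel bench press, fixed. Origin at table height on the channel's centre line; +y is the feed direction along the channel to the column, z up. Column front at y = +250; base plate top 30 above the table. The head overhangs out to y = +65, underside 200 above the table (keep the gripper in front of it); the spindle, 46 across at y = +120, hangs down to 78 above the table.
- channel (a point): On the channel floor's centre line, at y = -24 of the press, axes as the press; the slide's block stands over it when the stop is pressed in 16 mm. Channel 44 wide between rails 12 wide, 8 high, from y = -140 to +200 of the press, flared mouth out to -170; the floor, 30 above the table, runs out to -170.
- stop (a joint): Travel of the sprung stop, 0 free and growing as it is pushed towards the column (m). Spring 0.6 N per mm with no preload or noticeable friction, end of travel at 0.032. The green part of the scale is 0.010 to 0.0225 (6 to 13.5 N).
- stop_face (a point): Middle of the front of the orange stop pad (36 wide, 24 high, its lower edge 2 above the channel floor), facing out along the channel; at y = +165 of the press when free. Axes as the press. Moves with the pad.
- housing (a point): Middle of the top of the stop's housing, at y = +227.5 of the press, 65 above the table. Housing 45 long; a scale on its top and sides reads white, green, red towards the column. The black pointer yoke on the stop moves over it as far as the pad does, starting at the white end.
- vial_a: Bystander: loose capped glass vial, 22 across, 48 tall, standing. Origin under its centre.
- vial_b: Bystander: as vial_a.
- washer: Bystander: loose white plastic ring, 70 across, 6 thick. Origin under its centre.
- driver: Bystander: loose screwdriver with a green handle, lying.
- spanner: Bystander: loose steel spanner, lying.
- caps: Bystander: loose steel bowl, 90 across, 50 high. Origin under its centre.
Not all that is in view belongs to the job. Of the things that look like the nest, the middle-sized one is meant.

How it is judged:
By the outcome, as a careful person would: the job done as asked, in the order asked, and still so for the second after the job is handed in, while the arm keeps its last pose, push and grip.
It also fails if it takes over 48 s, if anything falls off the work surface, if the arm or the gripper's body presses on something with over 40 N, if the wrist force passes 120 N, or if a joint passes its speed limit or range.

ROBOT

A 6-joint arm with a two-finger parallel gripper is mounted at the origin on the work surface. World frame = base frame: x ahead of the robot, y to its left, z up, the work surface at z = 0. Lengths are in m, angles in rad, forces in N, time in s.
With the tool pointing down it reaches from about 0.325 to 0.85 m from the base axis. Payload 15.5 kg.
Tool frame: the origin (TCP) lies at the very end of the fingers, on their centre line; the grasp point (between the pads) lies 19 mm behind it (ctrl.tcp_to_grasp is the distance from the TCP to the grasp point, in m); z points along the fingers, y is the direction in which the jaws open and shut (so a half turn about z gives the same grasp; the last joint's range is limited). The gripper opens to 91 mm and grips with 3 to 60 N. Pads are 32 mm wide; open, the fingers measure 118 mm over their backs; the gripper's body (76 mm by 178 mm) begins 60 mm behind the grasp point.
Start: joints at [1.202, 0.494, 1.345, -0, 1.302, -0.096], TCP at [0.168, 0.602, 0.214] pointing down, gripper open.
Joint ranges: [-2.91, 2.91], [-0.82, 2.16], [0.22, 2.67], [-1.22, 4.37], [0.12, 2.79], [-3.08, 3.08]. Speed limits (rad/s): [1.89, 1.89, 2.57, 3.01, 3.01, 3.01].

INTERFACE

Orientations are given as [roll, pitch, yaw] about the fixed x, y, z axes, in that order (R = Rz(yaw) Ry(pitch) Rx(roll)).
In Python, from rig import status, get_image, camera_model, ctrl, spotter gives the robot as it stands. The module is installed in compiled form; this text tells all that it offers.
- The arm moves only by the shell command python3 -m jog 'ROWS' [OPENING] [FORCE]. ROWS is JSON, a list of rows, each a list of 4 numbers: the shift along the tool's x, y, z in m, then the turn about the tool's z in degrees. In form: [[tx, ty, tz, roll], ...]. A call has 1 to 8 rows; each row is the pose to reach, as a shift and turn from the pose measured when the call began, along the tool's axes at that moment; what a row does not reach only later rows make up. A row lasts 1/10 s, in which the tool goes at most 50 mm and 8.59 degrees, less where a joint would pass 70% of its speed; a pose out of reach is approached as far as the arm can. A call with a gripper value outside its range is refused whole. OPENING is the gripper's target within -1 to 1 (fully open at 1, half-way at 0, shut at -1), set as the call begins (- or left out, the last holds). The fingers move at their own pace and stop on an object; FORCE is the grip in N (left out, the last holds). Time passes only in rows, so rows that repeat a pose let the fingers close. It gives the time, the measured TCP pose, the force and the opening at its end, in the units of the state.
- status.get_obs(): the state, without advancing time (a new reading comes with each control period).
- get_image(name): name is "scene" or "top" or "wrist"; returns the picture (420x560x3 uint8, blue, green, red); there is no depth.
- camera_model(name): a dict with "fx", "fy", "cx", "cy" (pixels), "camera_from_world" (4x4, takes a point from world to camera coordinates). Camera axes: x right, y down, z forward; pixel columns grow to the right and rows downward; lengths in m; the calibration is good to about 2 mm. A picture is of the moment at which its call begins: read the wrist's pose just before it. camera_model takes no time and is no camera call; for the wrist camera it gives the pose at the moment of the call.
- ctrl.sign_off(): hands the job in, once; it reports no verdict.
Trained networks look in the newest picture that a camera, given by its name, has taken for a name from the list of things; names that differ only in an ending like _2 or _b are one class to them, and where a whole thing is asked for, a point or a joint stands for the part that bears it (a point fixed in the world has none). Each returns a list of dicts, best first, with "conf" (0 to 1); they miss things now and then, are a little off and sometimes report something else, mostly with a low value. They report only what shows in the picture. A call takes as long as a camera call. They do not tell look-alikes from the thing itself.
- spotter.spot_in(camera, thing): "rect" ([left, top, right, bottom] in pixels, round what is visible of it).
- spotter.cut_out(camera, thing): "mask" (420x560 bool, what is visible of it) and "rect" ([left, top, right, bottom] in pixels, round what is visible of it).
The state is a dict: "t": time; "joint_positions": joint angles; "joint_vel": joint speeds; "effort": joint torques, N m; "eef_pos": TCP position; "tcp_rot": TCP orientation; "contact_force": force on the tool from outside, world axes, zero at the start; "moment": the same for the moment, N m; "finger_gap": opening from 0.0 (shut) to 1.0 (fully open).
Only numpy, scipy, OpenCV 4.12 (cv2) and the standard library are available. Lean on these libraries where they do the work, as an engineer would, in place of code of your own. Each camera call takes 0.05 s, during which the arm holds its last target.

## Working session

There is one attempt and no reset: what is moved stays moved. The work goes in short steps, Python scripts to look and compute and a shell command to move; the robot and the scene stay as the last step left them, time stands still between calls to the robot, and variables do not carry over. Pictures are saved under pics/ and viewed, and the job is handed in when it is done.

```bash
mkdir -p pics; python3 - <<'E'
from rig import status,get_image,camera_model,ctrl
import cv2
print(status.get_obs(), ctrl.tcp_to_grasp)
for n in("scene","top","wrist"):
    cv2.imwrite(f"pics/{n}0.png",get_image(n)); m=camera_model(n); print(n,m)
E
```

```text
{'t': 0.0, 'joint_positions': array([ 1.20248294e+00,  4.94225992e-01,  1.34614747e+00, -1.20517496e-05,
        1.30250305e+00, -9.55331093e-02]), 'joint_vel': array([-2.34268098e-05,  1.01107510e-04, -1.53195184e-03,  1.69547370e-03,
        3.41921829e-04,  2.98834093e-04]), 'effort': array([ 5.10712634e-04, -8.78802609e+01, -3.81856155e+01,  7.04382872e-02,
        5.33884065e-02, -1.64475068e-04]), 'eef_pos': array([0.16825969, 0.60151633, 0.21330612]), 'tcp_rot': array([-3.14031354e+00, -1.10900734e-04,  2.86881550e+00]), 'contact_force': array([-0.33107173,  0.01881854, -0.39750353]), 'moment': array([-0.01315186, -0.00627508, -0.05136545]), 'finger_gap': 1.0039681935269975} 0.0188
scene {'fx': 522.893634362199, 'fy': 522.893634362199, 'cx': 268.09521753637375, 'cy': 210.19104221704285, 'camera_from_world': array([[ 0.50762828,  0.86135904, -0.01934258, -0.25713146],
       [ 0.46629626, -0.29354387, -0.83450572, -0.20328639],
       [-0.72448694,  0.41459933, -0.55065967,  1.9944586 ],
       [ 0.        ,  0.        ,  0.        ,  1.        ]])}
top {'fx': 523.1164369337193
[... 212 characters left out ...]
.30428239e-02, -1.20250766e-01,
         5.62968666e-01],
       [ 1.20266809e-01,  6.93402434e-04, -9.92741363e-01,
         1.73457092e+00],
       [ 0.00000000e+00,  0.00000000e+00,  0.00000000e+00,
         1.00000000e+00]])}
wrist {'fx': 330.78749064432753, 'fy': 330.78749064432753, 'cx': 276.8994879074401, 'cy': 208.106962158431, 'camera_from_world': array([[ 2.68642772e-01,  9.63239655e-01, -6.54883056e-04,
        -6.24256762e-01],
       [ 9.36389681e-01, -2.60994921e-01,  2.34640186e-01,
        -2.65642379e-02],
       [ 2.25843811e-01, -6.36476157e-02, -9.72082072e-01,
         3.89197843e-01],
       [ 0.00000000e+00,  0.00000000e+00,  0.00000000e+00,
         1.00000000e+00]])}
```

View pics/scene0.png

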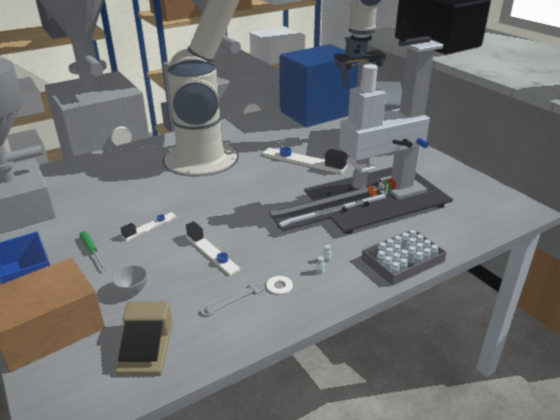

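View pics/top0.png

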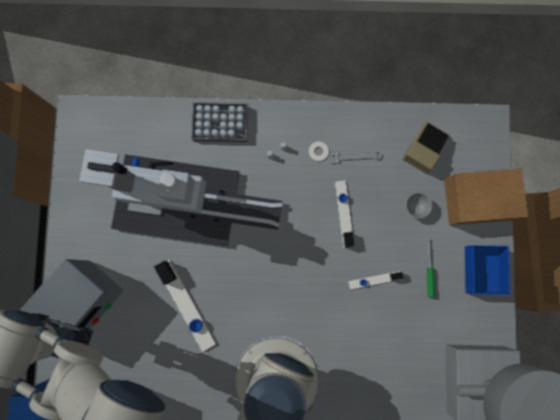

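View pics/wrist0.png

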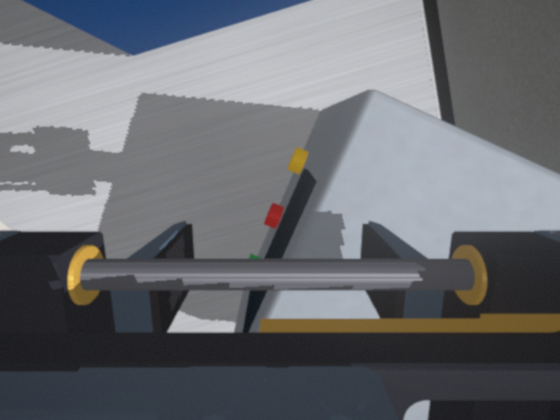

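```bash
cat > h.py <<'E'
import numpy as np, cv2
from rig import status,get_image,camera_model,ctrl,spotter
def proj(n,P,m=None):
    m=m or camera_model(n); P=np.atleast_2d(P); T=m["camera_from_world"]
    c=P@T[:3,:3].T+T[:3,3]; return np.c_[m["fx"]*c[:,0]/c[:,2]+m["cx"],m["fy"]*c[:,1]/c[:,2]+m["cy"]]
def back(n,uv,z,m=None):
    m=m or camera_model(n); uv=np.atleast_2d(uv).astype(float); T=m["camera_from_world"];R=T[:3,:3]
    d=np.c_[(uv[:,0]-m["cx"])/m["fx"],(uv[:,1]-m["cy"])/m["fy"],np.ones(len(uv))]@R
    o=-R.T@T[:3,3]; return o+d*((z-o[2])/d[:,2])[:,None]
E
python3 - <<'E'
from h import *
t=cv2.imread("pics/top0.png"); s=cv2.imread("pics/scene0.png")
a=cv2.resize(t[165:265,300:433],(800,600),interpolation=cv2.INTER_CUBIC)
cv2.imwrite("pics/c1.png",a)
cv2.imwrite("pics/c2.png",cv2.resize(t[140:250,100:300],(800,440),interpolation=cv2.INTER_CUBIC))
cv2.imwrite("pics/c3.png",cv2.resize(s[120:240,260:460],(800,480),interpolation=cv2.INTER_CUBIC))
for thing in("nest","stop","channel","press"):
  for n in("top","scene"):
    r=spotter.cut_out(n,thing)
    for q in r: 
        print(thing,n,round(q["conf"],2),q["rect"],cv2.minAreaRect(np.argwhere(q["mask"])[:,::-1].astype(np.float32)))
E
```

```text
nest top 0.93 [157.2, 260.3, 215.6, 352.4] ((184.13845825195312, 304.4923095703125), (99.4758529663086, 18.605209350585938), 60.2551155090332)
nest top 0.89 [348.3, 267.9, 404.2, 291.2] ((375.0873718261719, 279.4193115234375), (9.014778137207031, 54.496578216552734), 78.2317123413086)
nest top 0.76 [335.0, 180.3, 354.7, 248.9] ((343.5299987792969, 213.70999145507812), (66.89230346679688, 11.879395484924316), 81.8698959350586)
nest scene 0.91 [262.9, 147.7, 348.8, 173.2] ((305.2432556152344, 155.54054260253906), (83.8434829711914, 21.700664520263672), 9.462321281433105)
nest scene 0.7 [122.4, 214.5, 177.9, 242.2] ((147.33030700683594, 222.97509765625), (14.79276180267334, 57.791656494140625), 64.65382385253906)
nest scene 0.6 [183.7, 220.5, 242.9, 276.6] ((211.25003051757812, 250.25003051757812), (70.00357055664062, 18.384775161743164), 45.0)
stop scene 0.6 [365.3, 184.8, 382.9, 195.2] ((374.6462097167969, 191.33078002929688), (12.03136920928955, 7.938222408294678), 7.125016689300537)
channel top 0.96 [77.2, 146.7, 281.8, 248.7] ((178.9119873046875, 200.08680725097656), (204.16592407226562, 76.34588623046875), 8.530765533447266)
channel top 0.25 [336.1, 180.0, 354.0, 246.6] ((343.69647216796875, 213.4738006591797), (66.4122543334961, 11.299997329711914), 82.40535736083984)
channel scene 0.95 [272.2, 21.0, 450.4, 234.1] ((392.7627868652344, 156.4391326904297), (146.09523010253906, 243.979248046875), 32.39442443847656)
channel scene 0.3 [323.2, 243.7, 332.4, 266.0] ((327.0, 254.0), (16.0, 8.0), 90.0)
press top 0.63 [78.3, 151.0, 281.0, 247.4] ((178.78640747070312, 200.16419982910156), (203.62745666503906, 76.123046875), 8.45502758026123)
press scene 0.63 [271.0, 23.5, 452.2, 231.3] ((392.71026611328125, 156.2797088623047), (146.4169921875, 242.5673828125), 32.67527389526367)
```

View pics/c1.png

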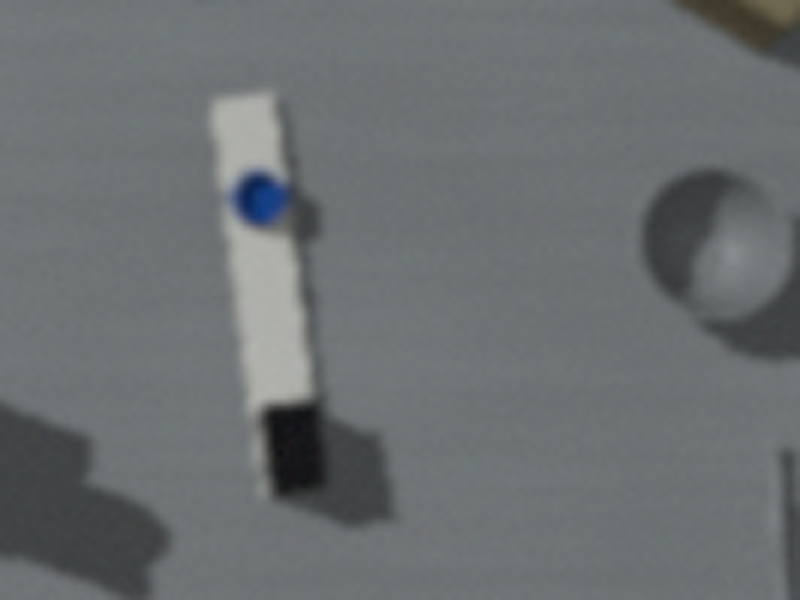

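View pics/c2.png

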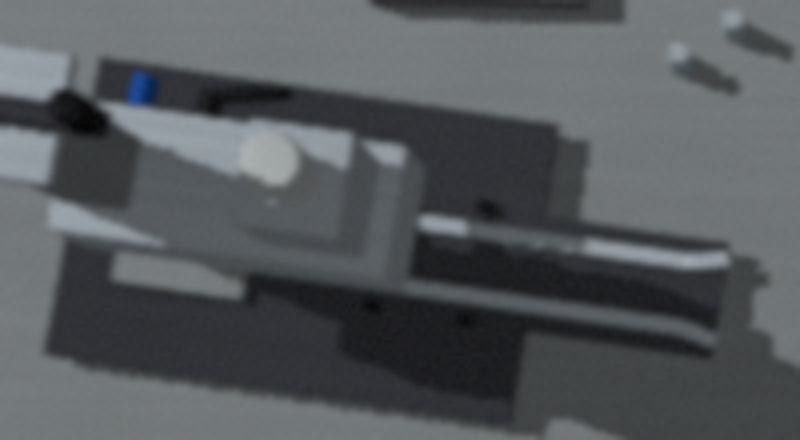

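View pics/c3.png

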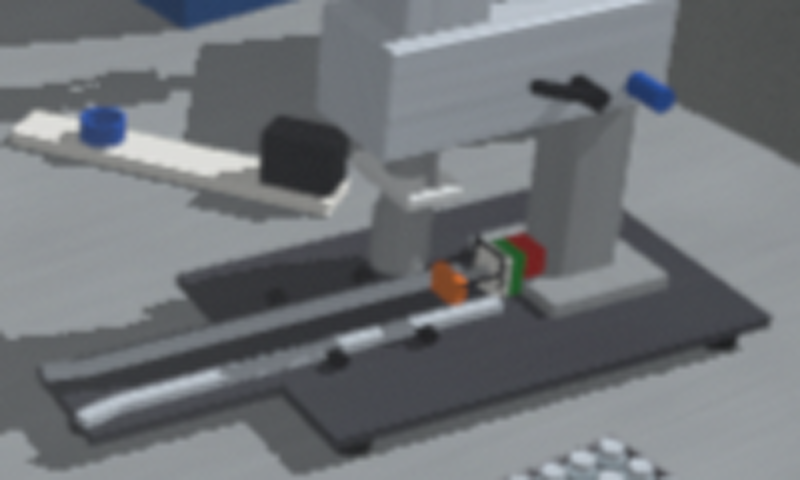

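```bash
cat >> h.py <<'E'
def pose(x,y,yaw):
    c,s=np.cos(yaw),np.sin(yaw); return lambda P:(np.atleast_2d(P).astype(float)@np.array([[c,s,0],[-s,c,0],[0,0,1]])+[x,y,0])
def box(x0,x1,y0,y1,z0,z1): return np.array([[x,y,z] for x in(x0,x1) for y in(y0,y1) for z in(z0,z1)])
ED=[(0,1),(2,3),(4,5),(6,7),(0,2),(1,3),(4,6),(5,7),(0,4),(1,5),(2,6),(3,7)]
def draw(im,n,boxes,T,off,k,col=(0,255,255),m=None):
    for b in boxes:
        p=((proj(n,T(b),m)-off+.5)*k-.5)
        for i,j in ED: cv2.line(im,tuple(np.int32(np.round(p[i]*8))),tuple(np.int32(np.round(p[j]*8))),col,1,cv2.LINE_AA,3)
NEST=[box(-.018,.018,-.025,.205,0,.010),box(-.015,.015,-.025,.025,.010,.048)]
PRESS=[box(-.034,-.022,-.14,.2,.03,.038),box(.022,.034,-.14,.2,.03,.038),box(-.018,.018,.165,.17,.032,.056),box(-.022,.022,-.17,-.17,.03,.03),box(-.0225,.0225,.205,.25,.065,.065)]
E
python3 - <<'E'
from h import *
t=cv2.imread("pics/top0.png"); s=cv2.imread("pics/scene0.png")
# nest
c=lambda p:np.array(p)/np.array([800/133,6])+[300,165]-.4
F=back("top",c([[213,100],[275,93]]),.01); B=back("top",c([[265,407],[318,401],[325,487],[275,493]]),.048)
r=back("top",c([[265,497]]),.01)
print(F,B,r, np.linalg.norm(F[0]-r[0]))
f=F.mean(0);b=B.mean(0);d=f-b; print("len",np.hypot(*d[:2]),'block',b)
yaw=np.arctan2(d[1],d[0])-np.pi/2; N=(b[0],b[1],yaw)
# press
c=lambda p:np.array(p)/4+[100,140]-.4
M=back("top",c([[440,258.5],[640,285],[721,297]]),.037)
d=M[0]-M[2]; yp=np.arctan2(d[1],d[0])-np.pi/2
u=d[:2]/np.hypot(*d[:2]); o=M[2][:2]+u*.17; P=(o[0],o[1],yp)
print("nest",N,"press",P)
a=cv2.resize(t[165:265,300:433],(800,600),interpolation=cv2.INTER_CUBIC); draw(a,"top",NEST,pose(*N),[300,165],6)
a2=cv2.resize(t[140:250,100:300],(800,440),interpolation=cv2.INTER_CUBIC);draw(a2,"top",PRESS,pose(*P),[100,140],4)
a3=cv2.resize(s[120:240,260:460],(800,480),interpolation=cv2.INTER_CUBIC);draw(a3,"scene",PRESS,pose(*P),[260,120],4)
a4=cv2.resize(s[210:290,170:270],(800,640)[:2],interpolation=cv2.INTER_CUBIC);draw(a4,"scene",NEST,pose(*N),[170,210],8)
cv2.imwrite("pics/d1.png",cv2.resize(np.hstack([a[:,100:400],a4[40:,:500]]),(800,600)));cv2.imwrite("pics/d2.png",a2);cv2.imwrite("pics/d3.png",a3)
E
```

```text
[[ 0.67187374 -0.18492648  0.01      ]
 [ 0.67678863 -0.22045837  0.01      ]] [[ 0.49249674 -0.2123758   0.048     ]
 [ 0.49652321 -0.24175854  0.048     ]
 [ 0.44879651 -0.24600849  0.048     ]
 [ 0.4448342  -0.21838036  0.048     ]] [[ 0.44448947 -0.21702248  0.01      ]] 0.2296383237488218
len 0.20544230994758494 block [ 0.47066266 -0.2296308   0.048     ]
nest (np.float64(0.4706626639032849), np.float64(-0.22963079894297306), np.float64(-1.439293848033217)) press (np.float64(0.5705322271307564), np.float64(0.17111804633506678), np.float64(-0.113817847129692))
```

View pics/d1.png

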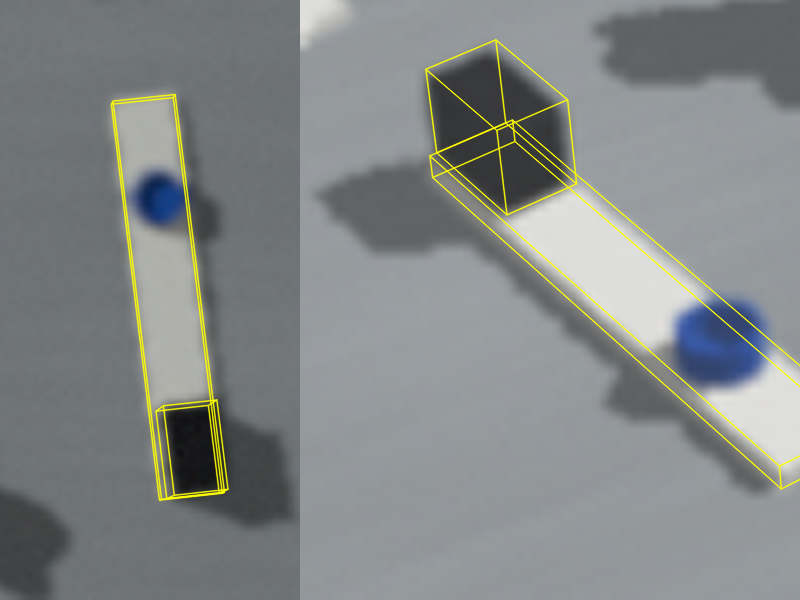

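View pics/d2.png

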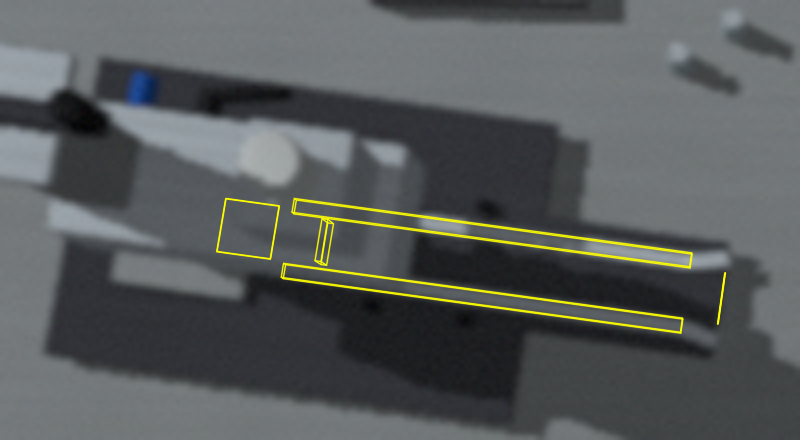

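View pics/d3.png

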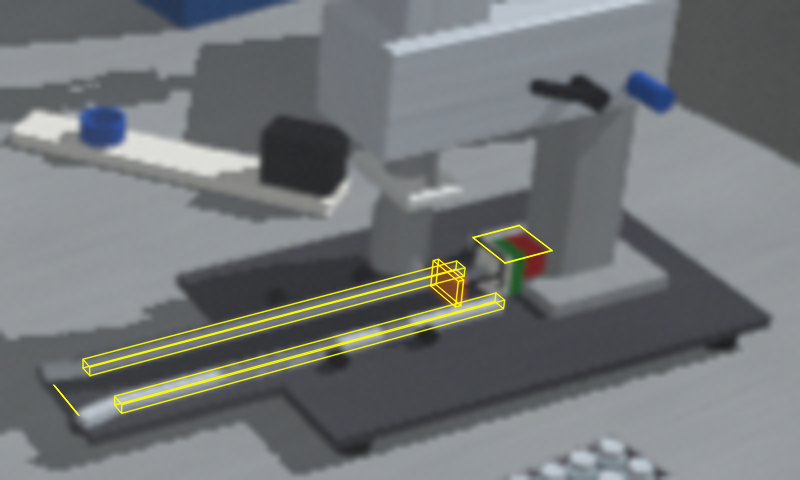

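Three look-alikes in the top view: large at (184,304), small at (375,279) and middle at (344,214). The middle one measures 230 mm in total, which matches the description. The enlarged crop (d1) confirms it, with the block at the lower end at (348,239) and the ring at (343,198). Next I move above it.

```bash
cat >> h.py <<'E'
from scipy.spatial.transform import Rotation as Ro
def to(x,y,z,yaw):
    o=status.get_obs(); R=Ro.from_euler("xyz",o["tcp_rot"]).as_matrix()
    s=R.T@(np.array([x,y,z])-o["eef_pos"]); d=(yaw-o["tcp_rot"][2]+np.pi)%(2*np.pi)-np.pi
    print("t",round(o["t"],2),"shift mm",np.round(s*1e3,1),"roll",round(-np.degrees(d),2),"eef",np.round(o["eef_pos"],4),np.round(o["tcp_rot"],4),"F",np.round(o["contact_force"],1),"gap",round(o["finger_gap"],3))
E
python3 -c "
from h import *
to(.4,.0,.2,.85);to(.471,-.23,.15,.1315)"
```

```text
t 0.55 shift mm [-385.2 -517.2   13.9] roll 115.67 eef [0.1684 0.6019 0.2139] [ 3.1415 -0.      2.8688] F [ 0.5 -0.3 -0.3] gap 0.999
t 0.55 shift mm [-515.6 -719.6   63.9] roll 156.83 eef [0.1684 0.6019 0.2139] [ 3.1415 -0.      2.8688] F [ 0.5 -0.3 -0.3] gap 0.999
```

```bash
python3 -m jog '[[-0.025,-0.036,0,8],[-0.05,-0.072,0,16],[-0.077,-0.108,0,24],[-0.103,-0.144,0,32],[-0.129,-0.18,0,40],[-0.155,-0.216,0,48],[-0.181,-0.252,0,56],[-0.206,-0.288,0,64]]' 1; python3 -c "
from h import *
to(.471,-.23,.15,.1315)"
```

```text
t: 1.35
eef_pos: [0.2895, 0.2675, 0.2141]
tcp_rot: [3.141, -0.0, 1.746]
contact_force: [2.1, -0.3, 0.6]
finger_gap: 1.0
t 1.35 shift mm [-521.6   91.8   64.1] roll 92.53 eef [0.2895 0.2675 0.2141] [ 3.1409e+00 -2.0000e-04  1.7464e+00] F [ 2.1 -0.3  0.6] gap 1.0
```

```bash
python3 -m jog '[[-0.042,0.007,0.005,8],[-0.084,0.015,0.01,16],[-0.126,0.022,0.015,24],[-0.168,0.03,0.02,32],[-0.21,0.037,0.025,40],[-0.252,0.044,0.03,48],[-0.294,0.052,0.035,56],[-0.336,0.059,0.04,64]]'; python3 -c "
from h import *
to(.471,-.23,.15,.1315)"
```

```text
t: 2.15
eef_pos: [0.4068, -0.055, 0.1741]
tcp_rot: [3.141, -0.001, 0.623]
contact_force: [1.0, 1.3, 0.5]
finger_gap: 1.002
t 2.15 shift mm [-50.1 179.6  24.2] roll 28.18 eef [ 0.4068 -0.055   0.1741] [ 3.1409e+00 -1.3000e-03  6.2330e-01] F [1.  1.3 0.5] gap 1.002
```

```bash
python3 -m jog '[[-0.01,0.04,0.005,7],[-0.022,0.08,0.01,14],[-0.035,0.12,0.015,21],[-0.045,0.155,0.02,28.2],[-0.05,0.1796,0.024,28.2],[-0.05,0.1796,0.024,28.2]]'; python3 - <<'E'
from h import *
im=get_image("wrist"); m=camera_model("wrist")
to(.471,-.23,.15,.1315)
np.save("wm.npy",m,allow_pickle=True)
cv2.imwrite("pics/w1.png",im)
a=im.copy(); draw(a,"wrist",NEST,pose(.4707,-.2296,-1.4393),[0,0],1,m=m); cv2.imwrite("pics/w1o.png",a)
E
```

```text
t: 2.75
eef_pos: [0.4723, -0.2329, 0.1497]
tcp_rot: [3.141, -0.002, 0.129]
contact_force: [0.4, 0.8, 0.2]
finger_gap: 1.001
t 2.8 shift mm [-0.2 -1.1 -0.2] roll -0.1 eef [ 0.4713 -0.231   0.1498] [-3.1416e+00 -1.4000e-03  1.2970e-01] F [-1.   1.1  0.1] gap 1.0
```

View pics/w1o.png

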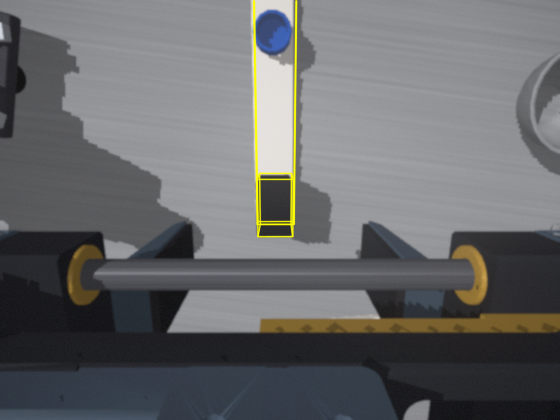

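```bash
python3 - <<'E'
from h import *
im=cv2.imread("pics/w1.png"); m=np.load("wm.npy",allow_pickle=True).item()
a=cv2.resize(im[160:250,220:340],(800,600),interpolation=cv2.INTER_CUBIC); b=a.copy()
k=800/120; draw(b,"wrist",NEST,pose(.4725,-.2296,-1.4393),[220,160],k,m=m)
cv2.imwrite("pics/w1z.png",np.hstack([a[:,200:600],b[:,200:600]]))
E
```

```text
(no output)
```

View pics/w1z.png

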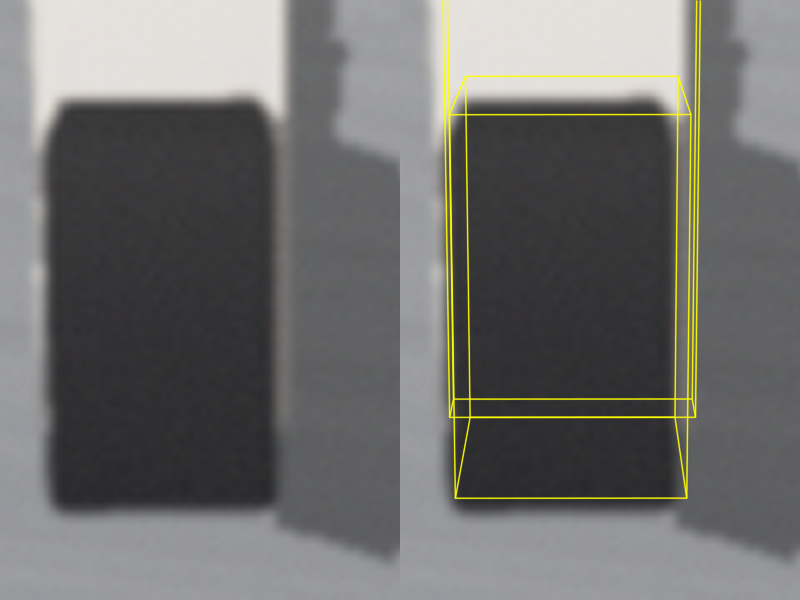

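The block in w1z spans columns 47–278 and its top face runs to row 512. That puts the grip at (0.4705, -0.2287), with the yaw already aligned. I descend there.

```bash
python3 -c "
from h import *
to(.4705,-.2287,.015,.1315)"
```

```text
t 2.8 shift mm [ -0.7  -2.4 134.8] roll -0.1 eef [ 0.4713 -0.231   0.1498] [-3.1416e+00 -1.4000e-03  1.2970e-01] F [-1.   1.1  0.1] gap 1.0
```

```bash
python3 -m jog '[[-0.001,-0.002,0.035,0],[-0.001,-0.002,0.07,0],[-0.001,-0.002,0.1,0],[-0.001,-0.002,0.115,0],[-0.001,-0.002,0.115,0]]' 1;  python3 -c "
from h import *
to(.4705,-.2287,.015,.1315)"
```

```text
t: 3.3
eef_pos: [0.4689, -0.2274, 0.0334]
tcp_rot: [-3.139, 0.001, 0.131]
contact_force: [0.0, -0.2, 0.9]
finger_gap: 1.003
t 3.3 shift mm [ 1.5  1.5 18.4] roll -0.04 eef [ 0.4689 -0.2274  0.0334] [-3.139e+00  1.400e-03  1.308e-01] F [ 0.  -0.2  0.9] gap 1.003
```

Go down and close.

```bash
python3 -m jog '[[0.001,0.001,0.01,0],[0.001,0.001,0.018,0],[0.001,0.001,0.018,0]]' 1; python3 -c "
from h import *
to(.4705,-.2287,.015,.1315)"; python3 -m jog '[[0,0,0,0],[0,0,0,0],[0,0,0,0],[0,0,0,0],[0,0,0,0],[0,0,0,0],[0,0,0,0],[0,0,0,0]]' -1 40; python3 -c "
from h import *
to(.4705,-.2287,.015,.1315)"
```

```text
t: 3.6
eef_pos: [0.4698, -0.228, 0.015]
tcp_rot: [-3.139, 0.002, 0.131]
contact_force: [-0.1, 0.3, -1.0]
finger_gap: 1.005
t 3.6 shift mm [0.6 0.8 0. ] roll -0.03 eef [ 0.4698 -0.228   0.015 ] [-3.1388e+00  1.7000e-03  1.3100e-01] F [-0.1  0.3 -1. ] gap 1.005
t: 4.4
eef_pos: [0.4698, -0.2281, 0.015]
tcp_rot: [-3.139, 0.002, 0.131]
contact_force: [0.1, 0.1, -1.4]
finger_gap: 0.329
t 4.4 shift mm [0.6 0.7 0. ] roll -0.03 eef [ 0.4698 -0.2281  0.015 ] [-3.1389e+00  1.8000e-03  1.3100e-01] F [ 0.1  0.1 -1.4] gap 0.329
```

```bash
python3 -m jog '[[0,0,-0.01,0],[0,0,-0.03,0],[0,0,-0.06,0],[0,0,-0.095,0],[0,0,-0.12,0],[0,0,-0.12,0]]' -1 58; python3 - <<'E'
from h import *
for n in("scene","top"):
    im=get_image(n); cv2.imwrite(f"pics/{n}2.png",im)
    if n=="scene":
        a=cv2.resize(im[150:290,170:310],(600,600),interpolation=cv2.INTER_CUBIC);cv2.imwrite("pics/s2.png",a)
o=status.get_obs();print(o["moment"])
to(.4705,-.2287,.135,.1315)
E
```

```text
t: 5.0
eef_pos: [0.4714, -0.2292, 0.1385]
tcp_rot: [3.141, -0.002, 0.131]
contact_force: [-1.0, -0.2, -4.9]
finger_gap: 0.324
[-0.05615289  0.32185912  0.02561386]
t 5.1 shift mm [0.6 0.5 0.2] roll -0.03 eef [ 0.4699 -0.2282  0.1352] [-3.1392e+00  1.3000e-03  1.3100e-01] F [-0.1  0.3 -2.6] gap 0.327
```

View pics/s2.png

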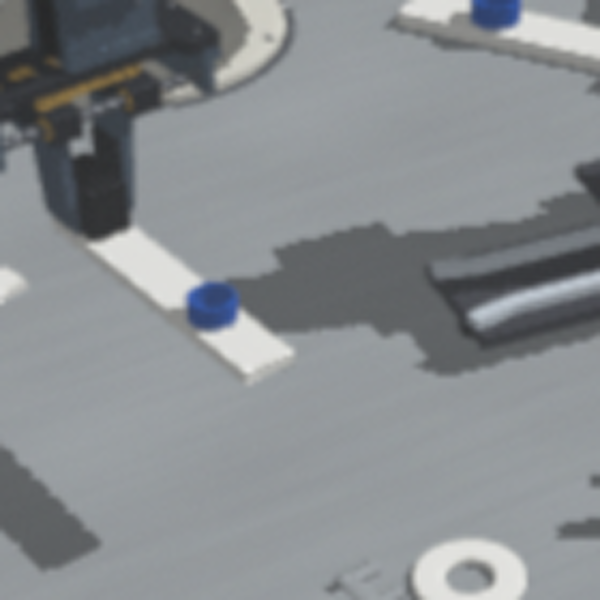

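```bash
python3 -c "
from h import *
f=pose(.5705,.1711,-.1138)
for y in(-.19,-.16,-.024): print(f([0,y,0]))
p=f([0,-.19,0])[0]; to(p[0],p[1],.135,1.457)"
```

```text
[[ 0.54892464 -0.01767104  0.        ]]
[[0.55233127 0.01213492 0.        ]]
[[0.56777469 0.14725524 0.        ]]
t 5.1 shift mm [ 105.9 -198.4    0.6] roll -75.97 eef [ 0.4699 -0.2282  0.1352] [-3.1392e+00  1.3000e-03  1.3100e-01] F [-0.1  0.3 -2.6] gap 0.327
```

```bash
python3 -m jog '[[0.01,-0.02,0,-4],[0.022,-0.042,0,-11],[0.035,-0.066,0,-18],[0.048,-0.09,0,-25],[0.061,-0.115,0,-32],[0.074,-0.14,0,-39],[0.086,-0.162,0,-46],[0.098,-0.182,0,-53]]'; python3 -c "
from h import *
to(.5489,-.0177,.135,1.457)"
```

```text
t: 5.9
eef_pos: [0.5424, -0.0336, 0.1339]
tcp_rot: [-3.136, -0.0, 1.061]
contact_force: [0.4, -0.9, -3.8]
finger_gap: 0.326
t 5.9 shift mm [17.  -2.1 -1.1] roll -22.66 eef [ 0.5424 -0.0336  0.1339] [-3.1362e+00 -1.0000e-04  1.0615e+00] F [ 0.4 -0.9 -3.8] gap 0.326
```

```bash
python3 -m jog '[[0.006,-0.001,0,-7],[0.012,-0.001,0,-14],[0.017,-0.002,0,-19],[0.017,-0.002,0,-22.7],[0.017,-0.002,0,-22.7]]'; python3 - <<'E'
from h import *
im=get_image("wrist"); m=camera_model("wrist"); np.save("wm.npy",m,allow_pickle=True)
to(.5489,-.0177,.135,1.457)
o=status.get_obs(); 
cv2.imwrite("pics/w2.png",im); a=im.copy(); draw(a,"wrist",PRESS,pose(.5705,.1711,-.1138),[0,0],1,m=m)
z=o["eef_pos"][2]-.015; N=[b+[0,0.0006,z] for b in NEST]
draw(a,"wrist",N,pose(o["eef_pos"][0],o["eef_pos"][1],o["tcp_rot"][2]-np.pi/2),[0,0],1,(0,255,0),m=m)
cv2.imwrite("pics/w2o.png",a)
E
```

```text
t: 6.4
eef_pos: [0.548, -0.0175, 0.1324]
tcp_rot: [-3.134, -0.002, 1.459]
contact_force: [-0.0, 0.8, -3.0]
finger_gap: 0.325
t 6.45 shift mm [ 0.   0.7 -2.4] roll -0.04 eef [ 0.5481 -0.0176  0.1326] [-3.1343e+00 -2.2000e-03  1.4563e+00] F [ 0.   0.2 -3.8] gap 0.325
```

View pics/w2.png

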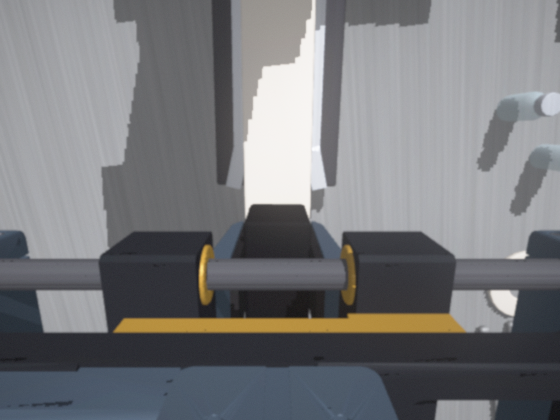

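View pics/w2o.png

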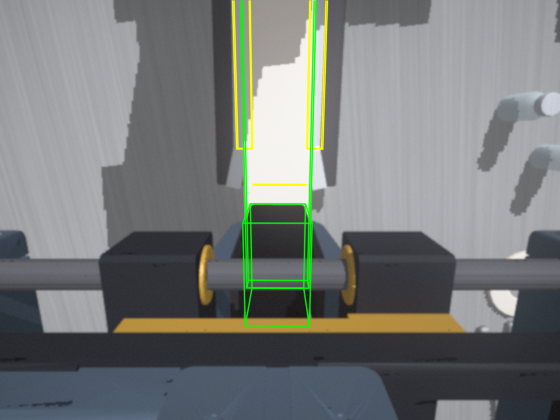

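```bash
python3 - <<'E'
from h import *
im=cv2.imread("pics/w2.png"); o=cv2.imread("pics/w2o.png")
f=lambda q:cv2.resize(q[0:200,205:355],(400,533),interpolation=cv2.INTER_CUBIC)
cv2.imwrite("pics/w2z.png",np.hstack([f(im),f(o)]))
E
```

```text
(no output)
```

View pics/w2z.png

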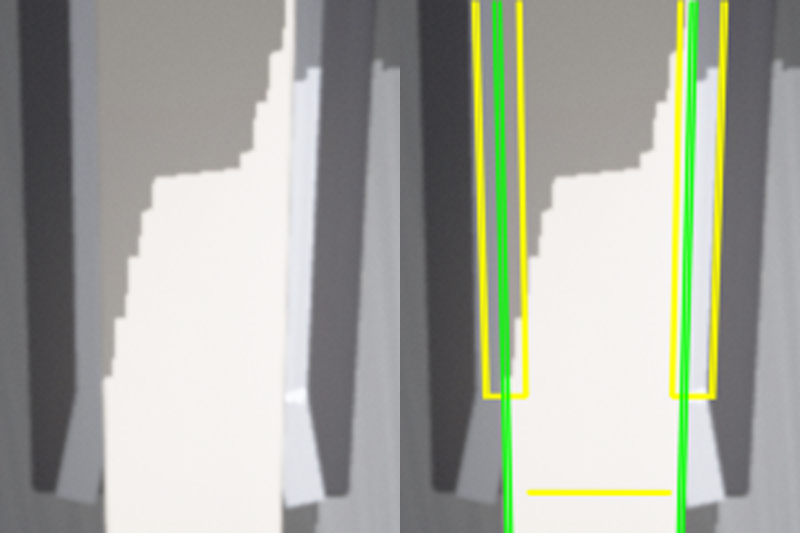

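```bash
python3 - <<'E'
from h import *
im=cv2.imread("pics/w2.png"); m=np.load("wm.npy",allow_pickle=True).item()
g=cv2.GaussianBlur(im,(1,3),0).astype(int).sum(2)//3
for r in (2,20,40,60,80,110,140,160): print(r,list(zip(range(208,255),g[r,208:255]))[18:46:1] if r in(2,) else g[r,226:252], g[r,306:330])
s=get_image("scene"); cv2.imwrite("pics/scene3.png",s)
o=status.get_obs(); z=o["eef_pos"][2]-.015; N=[b+[0,0.0006,z] for b in NEST]
q0=(240,130)
a=cv2.resize(s[130:270,240:426],(800,602),interpolation=cv2.INTER_CUBIC); 
draw(a,"scene",N,pose(o["eef_pos"][0],o["eef_pos"][1],o["tcp_rot"][2]-np.pi/2),q0,4.3,(0,255,0))
cv2.imwrite("pics/s3o.png",a[:600])
E
```

```text
2 [(226, np.int64(59)), (227, np.int64(60)), (228, np.int64(62)), (229, np.int64(63)), (230, np.int64(79)), (231, np.int64(112)), (232, np.int64(133)), (233, np.int64(139)), (234, np.int64(140)), (235, np.int64(140)), (236, np.int64(141)), (237, np.int64(141)), (238, np.int64(143)), (239, np.int64(142)), (240, np.int64(141)), (241, np.int64(142)), (242, np.int64(144)), (243, np.int64(146)), (244, np.int64(145)), (245, np.int64(146)), (246, np.int64(146)), (247, np.int64(146)), (248, np.int64(146)), (249, np.int64(146)), (250, np.int64(146)), (251, np.int64(146)), (252, np.int64(147)), (253, np.int64(147))] [149 150 149 148 151 168 216 234 227 192 157 146 146 146 145 144 143 143
 142 133 113  97  92  90]
20 [ 62  63  62  62  74 104 129 140 143 144 143 143 144 143 143 143 145 148
 148 148 149 149 149 149 149 149] [191 218 228 232 237 240 240 236 224 191 158 152 151 150 149 147 147 148
 141 121 102  96  94  95]
40 [ 63  63  64  64  71  95 127 142 145 145 146 146 147 147 146 148 147 150
 150 150 151 151 151 152 151 152] [242 242 242 242 242 242 241 233 222 223 230 232 231 230 228 228 230
[... 378 characters left out ...]
 227 227 232 234 232 231 229 230 227 194 141
 114 109 107 107 107 107]
110 [ 74  72  72  72  75  78  96 128 146 150 150 150 151 151 152 153 154 155
 158 160 160 160 161 161 161 170] [244 244 244 244 244 238 228 228 233 233 232 229 229 230 226 187 132 113
 110 111 109 110 109 109]
140 [ 73  74  74  75  77  77  87 114 138 148 151 151 150 152 151 154 156 160
 171 179 193 225 239 241 241 241] [244 244 244 243 239 231 229 232 232 230 228 228 227 213 166 124 111 110
 109 109 109 109 108 108]
160 [ 72  72  73  79 101 128 142 146 148 148 149 149 149 150 150 150 153 171
 209 233 240 241 242 241 242 242] [244 244 243 242 238 228 225 228 229 229 228 229 228 229 225 204 158 119
 108 107 108 106 107 108]
```

View pics/s3o.png

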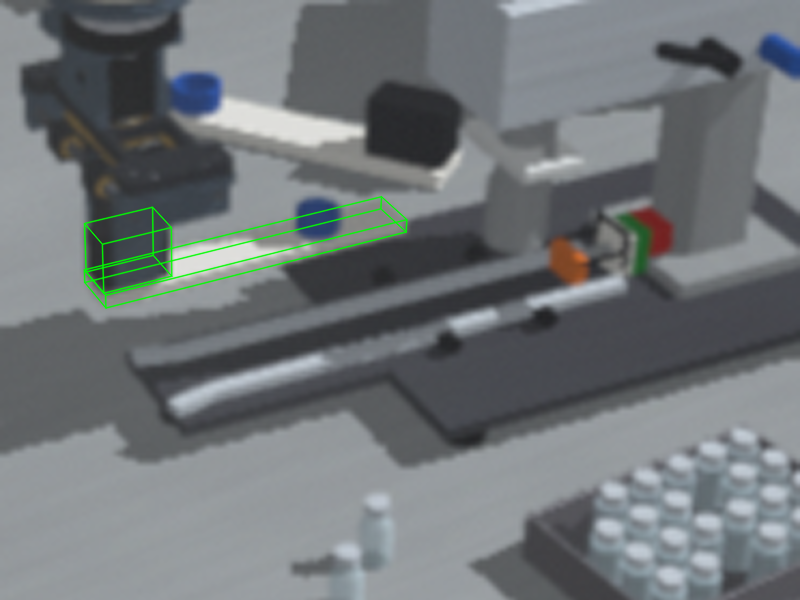

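```bash
python3 - <<'E'
from h import *
m=np.load("wm.npy",allow_pickle=True).item()
rows=[2,20,40,60,80,110,140]
L=[230.8,231.0,231.3,231.7,232,232.6,233.2]; 
Rr=[326,325.2,324.4,323.4,322.4,321.1,320.2]
A=back("wrist",np.c_[L,rows],.038,m);B=back("wrist",np.c_[Rr,rows],.038,m)
print(np.round(A,4),np.round(B,4))
pl=np.polyfit(A[:,1],A[:,0],1);pr=np.polyfit(B[:,1],B[:,0],1);print(pl,pr, np.polyval(pr,.1)-np.polyval(pl,.1))
s=(pl[0]+pr[0])/2; print("yaw",-np.arctan(s)); 
for y in(0,.05,.1,.17): print(y,(np.polyval(pl,y)+np.polyval(pr,y))/2, .5705+(y-.1711)*np.tan(.1138))
print(back("wrist",[[217,183],[344,184]],.03,m))
E
```

```text
[[0.5317 0.139  0.038 ]
 [0.5301 0.1274 0.038 ]
 [0.5284 0.1142 0.038 ]
 [0.5267 0.1006 0.038 ]
 [0.5249 0.0867 0.038 ]
 [0.5222 0.0651 0.038 ]
 [0.5194 0.0426 0.038 ]] [[0.5996 0.1311 0.038 ]
 [0.5981 0.1195 0.038 ]
 [0.5964 0.1063 0.038 ]
 [0.5946 0.0928 0.038 ]
 [0.5927 0.0789 0.038 ]
 [0.5899 0.0573 0.038 ]
 [0.5874 0.0348 0.038 ]]
[0.12710895 0.51392081] [0.12807883 0.58273245] 0.06890863240031742
yaw -0.12690815833686264
0 0.5483266318003367 0.5509443288444976
0.05 0.5547063263222833 0.5566590194217923
0.1 0.5610860208442301 0.562373709999087
0.17 0.5700175931749556 0.5703742768072996
[[ 0.49971724  0.0091119   0.03      ]
 [ 0.60500697 -0.00361808  0.03      ]]
```

```bash
python3 -c "
from h import *
to(.5499,.013,.062,1.4438)"
```

```text
t 6.5 shift mm [30.6 -1.5 71. ] roll 0.67 eef [ 0.5483 -0.0178  0.1329] [-3.1348e+00 -2.2000e-03  1.4555e+00] F [-0.7  0.6 -3.6] gap 0.325
```

```bash
python3 -m jog '[[0.015,-0.001,0.01,0.3],[0.03,-0.0015,0.035,0.7],[0.03,-0.0015,0.06,0.7],[0.03,-0.0015,0.07,0.7],[0.03,-0.0015,0.07,0.7],[0.03,-0.0015,0.07,0.7]]';  python3 - <<'E'
from h import *
im=get_image("wrist"); m=camera_model("wrist"); cv2.imwrite("pics/w3.png",im); np.save("wm3.npy",m,allow_pickle=True)
to(.5499,.013,.045,1.4438)
o=status.get_obs(); a=cv2.resize(im[0:240,180:380],(667,800)[:2],interpolation=cv2.INTER_CUBIC)
a=cv2.resize(im[0:200,180:380],(600,600),interpolation=cv2.INTER_CUBIC); b=a.copy()
draw(b,"wrist",PRESS[:2],pose(.5702,.1717,-.127),[180,0],3,m=m)
N=[q+[0,0.0006,o["eef_pos"][2]-.015] for q in NEST]
draw(b,"wrist",N,pose(o["eef_pos"][0],o["eef_pos"][1],o["tcp_rot"][2]-np.pi/2),[180,0],3,(0,255,0),m=m)
cv2.imwrite("pics/w3z.png",np.hstack([a[:,100:500],b[:,100:500]]))
E
```

```text
t: 7.1
eef_pos: [0.5501, 0.0121, 0.0635]
tcp_rot: [-3.135, -0.002, 1.442]
contact_force: [-0.3, -1.2, -3.5]
finger_gap: 0.324
t 7.15 shift mm [ 0.8 -0.5 18.8] roll -0.08 eef [0.5504 0.0121 0.0638] [-3.1359e+00 -2.1000e-03  1.4424e+00] F [ 0.7  0.1 -2.8] gap 0.326
```

View pics/w3z.png

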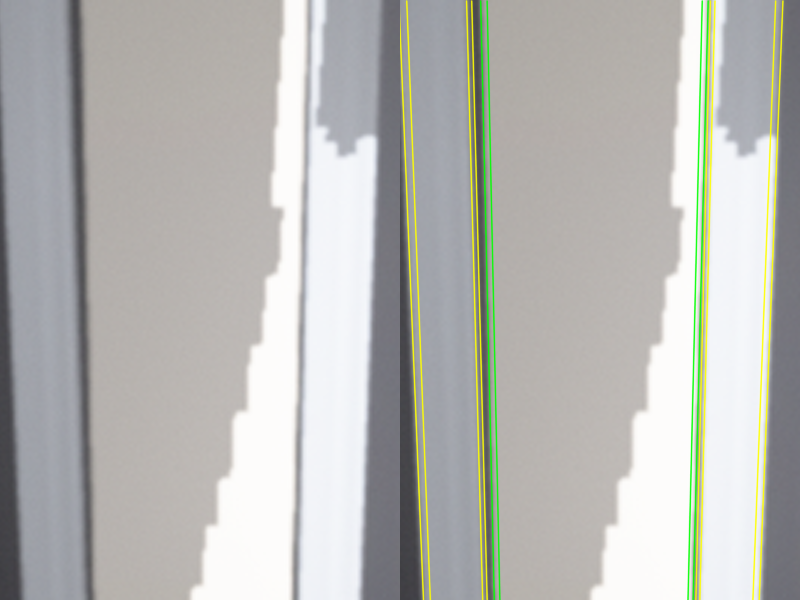

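The bar is inside the rails, about 0.6 mm right of centre (crop centres 194 against 192). I correct that and lower gently.

```bash
python3 -m jog '[[0,-0.0006,0.004,0],[0,-0.0006,0.008,0],[0,-0.0006,0.012,0],[0,-0.0006,0.015,0],[0,-0.0006,0.017,0],[0,-0.0006,0.0175,0]]';  python3 - <<'E'
from h import *
to(.5499,.013,.045,1.4438); print(status.get_obs()["moment"])
E
```

```text
t: 7.75
eef_pos: [0.5496, 0.0122, 0.046]
tcp_rot: [-3.136, -0.002, 1.442]
contact_force: [0.3, -0.5, -3.1]
finger_gap: 0.327
t 7.75 shift mm [0.8 0.2 1. ] roll -0.08 eef [0.5496 0.0122 0.046 ] [-3.1355e+00 -2.1000e-03  1.4424e+00] F [ 0.3 -0.5 -3.1] gap 0.327
[-0.2490238   0.07627168  0.00267788]
```

```bash
python3 -m jog '[[0,0,0.001,0],[0,0,0.0015,0],[0,0,0.0015,0]]';  python3 - <<'E'
from h import *
to(.5499,.013,.045,1.4438); print(status.get_obs()["moment"])
E
```

```text
t: 8.05
eef_pos: [0.5497, 0.0123, 0.0451]
tcp_rot: [-3.136, -0.002, 1.442]
contact_force: [-2.7, 1.7, 6.5]
finger_gap: 0.327
t 8.05 shift mm [0.8 0.1 0.1] roll -0.08 eef [0.5497 0.0123 0.0451] [-3.1360e+00 -2.1000e-03  1.4424e+00] F [-2.7  1.7  6.5] gap 0.327
[-0.22233384  0.51669529  0.02384854]
```

```bash
python3 -m jog '[[0.005,0,-0.0006,0],[0.015,0,-0.0006,-0.1],[0.03,0,-0.0006,-0.1],[0.03,0,-0.0006,-0.1]]';  python3 - <<'E'
from h import *
f=pose(.5702,.1717,-.127); p=f([0,-.045,0])[0]
to(p[0],p[1],.0453,1.4438); print(status.get_obs()["moment"])
s=get_image("scene"); cv2.imwrite("pics/scene4.png",s)
cv2.imwrite("pics/s4.png",cv2.resize(s[130:270,240:426],(800,602),interpolation=cv2.INTER_CUBIC)[:600])
E
```

```text
t: 8.45
eef_pos: [0.5537, 0.0442, 0.0456]
tcp_rot: [-3.136, -0.002, 1.446]
contact_force: [1.0, 0.3, -3.8]
finger_gap: 0.324
t 8.45 shift mm [83.6  0.4  0.6] roll 0.11 eef [0.5537 0.0442 0.0456] [-3.1360e+00 -2.5000e-03  1.4457e+00] F [ 1.   0.3 -3.8] gap 0.324
[-0.20667378  0.06681237 -0.0031414 ]
```

View pics/s4.png

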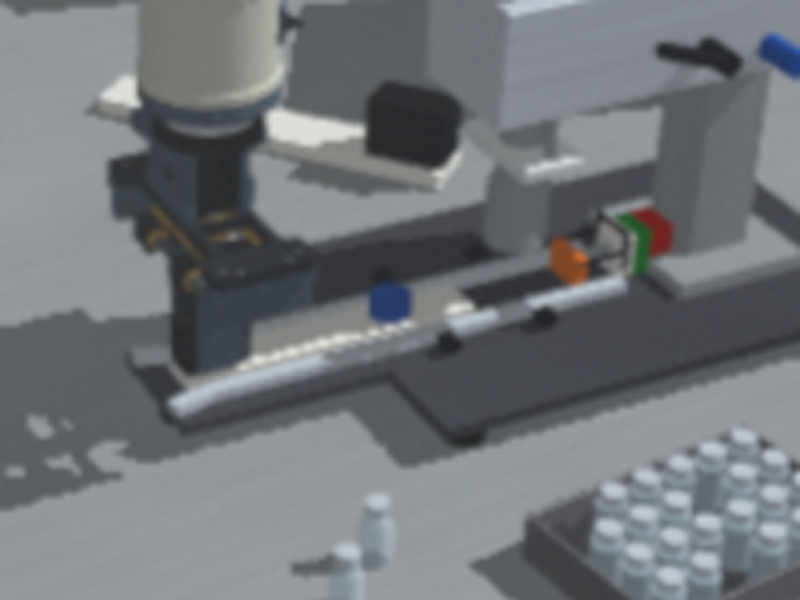

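```bash
python3 -m jog '[[0.008,0,0.0003,0.1],[0.02,0,0.0003,0.1],[0.033,0,0.0003,0.1],[0.046,0,0.0003,0.1],[0.058,0,0.0003,0.1],[0.066,0.0003,0.0003,0.1],[0.07,0.0003,0.0003,0.1]]';  python3 - <<'E'
from h import *
f=pose(.5702,.1717,-.127); p=f([0,-.04,0])[0]
to(p[0],p[1],.0453,1.4438); print(status.get_obs()["moment"])
E
```

```text
t: 9.2
eef_pos: [0.5627, 0.1138, 0.0454]
tcp_rot: [-3.136, -0.002, 1.445]
contact_force: [0.5, 0.4, -3.8]
finger_gap: 0.327
t 9.2 shift mm [18.3  0.1  0.2] roll 0.07 eef [0.5627 0.1138 0.0454] [-3.136e+00 -2.200e-03  1.445e+00] F [ 0.5  0.4 -3.8] gap 0.327
[-0.23670859  0.06778409  0.01706136]
```

```bash
python3 -m jog '[[0.006,0,0.0004,0],[0.012,0,0.0004,0],[0.015,0,0.0004,0],[0.018,0,0.0004,0],[0.021,0,0.0004,0],[0.024,0,0.0004,0],[0.026,0,0.0004,0],[0.026,0,0.0004,0]]';  python3 - <<'E'
from h import *
f=pose(.5702,.1717,-.127); p=f([0,-.024,0])[0]
to(p[0],p[1],.0453,1.4438); print(status.get_obs()["moment"])
s=get_image("scene"); cv2.imwrite("pics/scene5.png",s)
cv2.imwrite("pics/s5.png",cv2.resize(s[150:230,320:427],(800,598),interpolation=cv2.INTER_CUBIC))
E
```

```text
t: 10.0
eef_pos: [0.566, 0.1395, 0.0452]
tcp_rot: [-3.136, -0.002, 1.445]
contact_force: [-0.3, -4.4, -0.8]
finger_gap: 0.325
t 10.0 shift mm [ 8.5  0.1 -0.1] roll 0.07 eef [0.566  0.1395 0.0452] [-3.1361e+00 -1.9000e-03  1.4450e+00] F [-0.3 -4.4 -0.8] gap 0.325
[-1.08609595  0.0484445  -0.02582141]
```

View pics/s5.png

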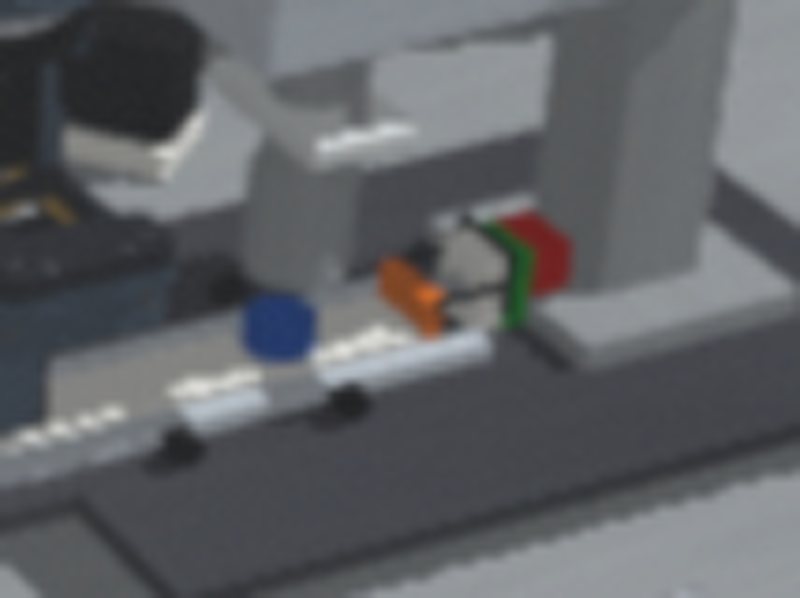

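Fy is -4.4 N, which means about 7.5 mm of travel, matching the geometry. The pointer at about (512,270) is at the white/green border. I press 8.5 mm further.

```bash
python3 -m jog '[[0.002,0,0,0],[0.004,0,0,0],[0.006,0,0,0],[0.008,0,0,0],[0.0085,0,0,0],[0.0085,0,0,0],[0.0085,0,0,0]]';  python3 - <<'E'
from h import *
f=pose(.5702,.1717,-.127); p=f([0,-.024,0])[0]
to(p[0],p[1],.0453,1.4438); print(status.get_obs()["moment"])
s=get_image("scene"); cv2.imwrite("pics/scene6.png",s)
cv2.imwrite("pics/s6.png",cv2.resize(s[150:230,320:427],(800,598),interpolation=cv2.INTER_CUBIC))
E
```

```text
t: 10.75
eef_pos: [0.5669, 0.1472, 0.0452]
tcp_rot: [-3.136, -0.001, 1.445]
contact_force: [-0.8, -9.7, 0.3]
finger_gap: 0.324
t 10.75 shift mm [ 0.7  0.1 -0.1] roll 0.06 eef [0.5669 0.1472 0.0452] [-3.1358e+00 -1.1000e-03  1.4448e+00] F [-0.8 -9.7  0.3] gap 0.324
[-1.74626792  0.12315618  0.03180649]
```

View pics/s6.png

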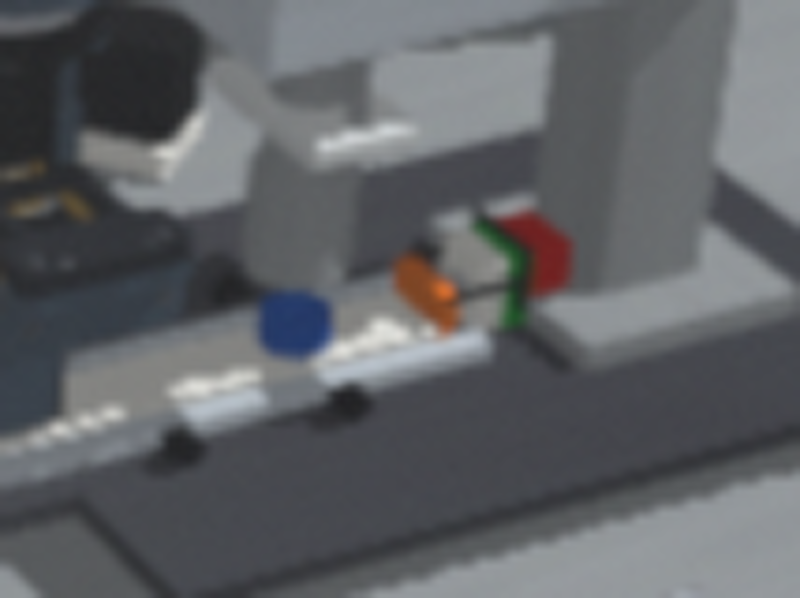

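The pointer at about (518,270) stands in the green. I check that it holds steady and that the bystanders haven't moved.

```bash
python3 - <<'E'
from h import *
for i in range(10):
    s=get_image("scene" if i<9 else "top")
    if i%3==0 or i==9:
        o=status.get_obs(); print(round(o["t"],2),np.round(o["eef_pos"],4),np.round(o["contact_force"],1),round(o["finger_gap"],3))
    if i==8: cv2.imwrite("pics/scene7.png",s); cv2.imwrite("pics/s7.png",cv2.resize(s[175:205,365:405],(800,600),interpolation=cv2.INTER_CUBIC))
cv2.imwrite("pics/top7.png",s)
E
```

```text
10.85 [0.5669 0.1472 0.0452] [ -0.7 -10.4   0.7] 0.324
11.0 [0.5669 0.1472 0.0452] [-0.5 -9.4  0.5] 0.329
11.15 [0.5669 0.1472 0.0451] [-0.  -9.1 -0.2] 0.326
11.3 [0.5669 0.1472 0.0451] [-0.4 -9.6 -0.1] 0.328
```

View pics/s7.png

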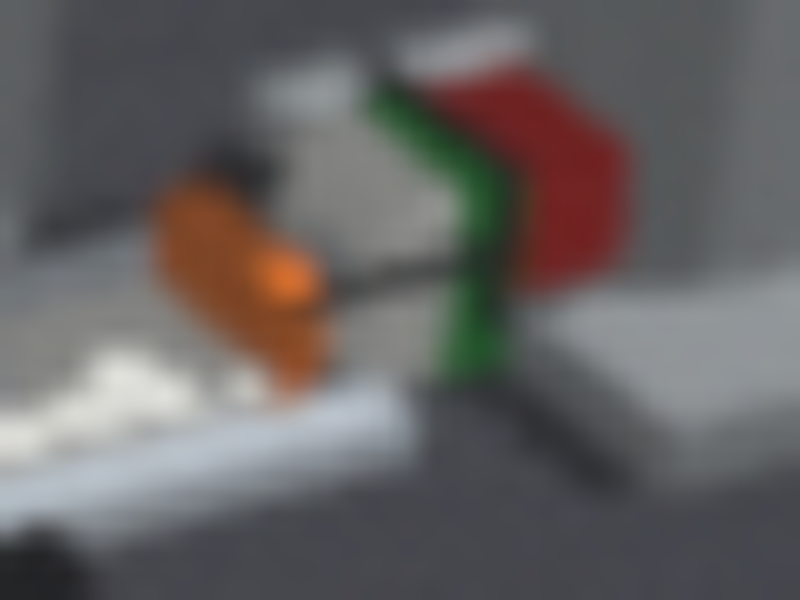

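View pics/top7.png

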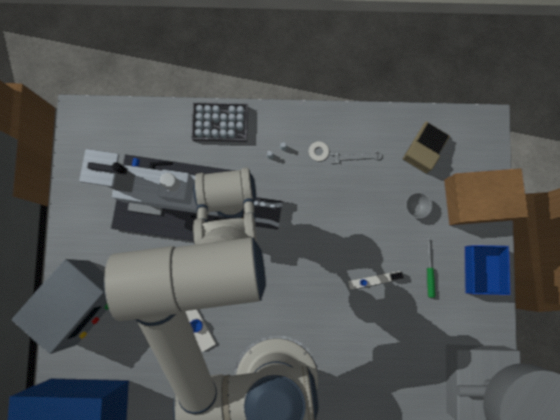

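```bash
python3 -c "
from h import *
print(ctrl.sign_off()); o=status.get_obs(); print(o['t'],o['contact_force'],o['eef_pos'])"
```

```text
the job is handed in; nothing more can be done
None
the job is handed in; nothing more can be done
```

The job is handed in, with the arm still pressing the vial slide against the stop in the green part of the scale. The slide is the middle-sized of the three look-alikes, measured at 230 mm. I gripped it by the black block, laid it in the channel with the ring end towards the column, and slid it in under the head.

**Last checks (about 11.3 s in):**
- **Push:** it held at 9.1–10.4 N over 0.5 s without the arm moving. That is about 16 mm of stop travel, inside the green range of 10–22.5 mm and well short of the 32 mm end.
- **Pointer:** in the picture it stands in the green, towards the red side. I put that down to the viewing angle, because the force and the distance moved both give about 15–16 mm.
- **Grip and table:** the grip was unchanged and the slide looked flat in the channel. The bystanders in the top view stand where they started. The arm hides most of the large look-alike, so I could only see its ring end.

After hand-in the rig gave no further readings, so the final second of holding is not confirmed.

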